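Close the screw cap of a watch pressure tester

ROBOT

A 7-joint arm with a two-finger parallel gripper is mounted at the origin on the work surface. World frame = base frame: x ahead of the robot, y to its left, z up, the work surface at z = 0. Lengths are in mm, angles in rad, forces in N, time in s.
With the tool pointing down it reaches from about 425 to 875 mm from the base axis. Payload 9.9 kg.
Tool frame: the origin (TCP) lies between the finger pads, 19 mm behind the fingertips; this is the grasp point; z points along the fingers, y is the line along which they close (so a half turn about z gives the same grasp; the last joint's range is limited). The gripper opens to 85 mm and grips with 20 to 120 N. Pads are 22 mm wide; open, the fingers measure 114 mm over their backs; the gripper's body (76 mm by 85 mm) begins 54 mm behind the grasp point. The pads swing forward as they close: fully open they stand 13 mm farther back than shut.
Start: joints at [-1.407, 0.576, 0.025, 1.437, -0.015, 1.129, -0.057], TCP at [165.551, 654.387, 249.989] pointing down, gripper open.
Joint ranges: [-2.76, 2.76], [-0.34, 2.15], [-1.52, 1.57], [0.19, 2.46], [-1.09, 4.23], [0.17, 1.99], [-2.82, 2.82]. Speed limits (rad/s): [2.22, 2.22, 3.01, 3.01, 3.14, 3.14, 3.14].

INTERFACE

Orientations are given as a 3x3 rotation matrix whose columns are the frame's x, y, z axes.
In Python, from workcell import observe, read_camera, sign_off, spot_in, pinpoint gives the robot as it stands.
- The arm moves only by the tool drive_tool, never from a script. Its argument "series" is a list of rows, each an object of numbers: "tx", "ty", "tz": the shift along the tool's x, y, z in m; "turn": the turn about the tool's z in rad. In form: [{"tx": .., "ty": .., "tz": .., "turn": ..}, ...]. A call has 1 to 20 rows; each row is the pose to reach, as a shift and turn from the pose commanded when the call began, along the tool's axes at that moment; what a row does not reach only later rows make up. A row lasts 1/12 s, in which the tool goes at most 41.7 mm and 7.16 degrees, less where a joint would pass 70% of its speed; a pose out of reach is approached as far as the arm can. A call with a gripper value outside its range is refused whole. "hand" is the opening, from 0 (shut) to 1 (fully open), set as the call begins (left out, the last holds). The fingers move at their own pace and stop on an object; "force" is the grip in N (left out, the last holds). Time passes only in rows, so rows that repeat a pose let the fingers close. It gives the time, the measured TCP pose, the force, the opening and the grip force at its end, in the units of the state.
- observe(): the state, without advancing time (a new reading comes with each control period).
- read_camera(name): name is "scene" or "top" or "wrist"; returns a dict with "frame" (400x640x3 uint8, red, green, blue), "depth" (400x640 float32, mm along the optical axis (not along the pixel's ray), 0 where there is no reading), "intrinsics" (3x3 intrinsics, pixels), "dist_coeffs" ([k1, k2, p1, p2, k3] as OpenCV has them; the pictures are not rectified), "R" (3x3) and "t" (3): a world point X has camera coordinates R X + t; the wrist camera has in their place "tool_from_camera" (4x4, takes a point from camera to tool coordinates, whose origin is the TCP and whose axes are the flange's). Camera axes: x right, y down, z forward; pixel columns grow to the right and rows downward; lengths in mm; the calibration is good to about 2 mm. A picture is of the moment at which its call begins: read the wrist's pose just before it.
- sign_off(): hands the job in; it is judged then, once.
Trained networks look in the newest picture that a camera, given by its name, has taken for a name from the list of things; names that differ only in an ending like _2 or _b are one class to them, and where a whole thing is asked for, a point or a joint stands for the part that bears it (a point fixed in the world has none). Each returns a list of dicts, best first, with "confidence" (0 to 1); they miss things now and then, are a little off and sometimes report something else, mostly with a low value. They report only what shows in the picture. A call takes as long as a camera call. They do not tell look-alikes from the thing itself.
- spot_in(camera, name): "bbox" ([left, top, right, bottom] in pixels, round what is visible of it).
- pinpoint(camera, name): "location" ([column, row] in pixels: a listed point, or the origin of a listed thing).
The state is a dict: "time_s": time; "q": joint angles; "joint_velocities": joint speeds; "tau": joint torques, N m; "tool_pos": TCP position; "ee_rot": TCP orientation; "contact_force": force on the tool from outside, world axes, zero at the start; "moment": the same for the moment, N m; "opening": opening from 0.0 (shut) to 1.0 (fully open); "grip_force": force on a finger pad.
Only numpy, scipy, OpenCV 4.12 (cv2) and the standard library are available. Lean on these libraries where they do the work, as an engineer would, in place of code of your own. Each camera call takes 0.05 s, during which the arm holds its last target. There are 200 camera calls.

TASK

Close the watch pressure tester: set its loose black screw cap level on the chamber's neck, turn it gently backwards (counter-clockwise seen from above) until you feel the thread drop into place, then screw it clockwise until it is fully home and finger-tight. Never force the cap, let go of it at the end, and leave everything else on the bench where it is.

Things in the scene. Friction and masses are not known exactly. Their poses are not given: they have to be found in the camera images.
- cap: Loose black cap, 70 mm across, 33 mm high, 220-350 g, hollow below; on it a metal grip bar 64 x 14 mm, 28 mm tall, along its x axis. Origin: centre of the lower rim; z up. Inside the rim three 4 mm pins, 120 degrees apart, 4 mm above the rim, run in the neck's thread. Right-hand thread: clockwise from above screws down.
- cap_grip (a point): Point on the cap's axis in the grip bar, 55 mm above its lower rim (bar spans 33 to 61 mm), axes as the cap; TCP here to grip, closing across the 14 mm (cap y). Height over neck_top: 41 mm with pins on top of the thread (44 on its stops), 32.5 mm dropped into the starts, 27 mm home. Loosely held jaws can turn the bar while the cap sinks by its weight.
- chamber: Pressure tester, fixed: 120 mm square, clear cylinder between dark base and metal plate, round open neck above. Origin: centre under the base, z up. Cap origin at 96 mm rests on the thread, 87.5 dropped in, 82 home. The thread's angle is unmarked and differs every time, whatever the yaw. A rubber seal ends the travel: 0.15 to 0.4 N m about the axis is finger-tight, above 0.6 is forcing.
- neck_top (a point): Centre of the neck's top rim, 110 mm above the bench. Neck 48 mm across, 30 mm long, coned at the top, 1.2 mm free round the pins. Flat-topped thread with 3 starts, 22 degree gaps 120 apart, each with a stop: on top, clockwise jams; backwards (up to 1/3 turn, light push) the pins drop 8.5 mm, then further back jams. Clockwise then sinks 5.5 mm per rad, home after 1.25 to 1.55 rad.
- watch_stand: wrist watch on a black padded stand, 70 x 100 x 81 mm; origin under its base; bystander, leave it alone
- loupe: small black eye loupe standing on the bench, 36 mm wide, 30 mm high; origin under it; bystander, leave it alone
- screwdriver: small steel screwdriver lying on the bench, 130 mm long; bystander, leave it alone
- movement_holder: flat brass ring, 52 mm across, 12 mm high; bystander, leave it alone
- oil_vial: small glass vial with a black lid, 28 mm wide, 42 mm high; bystander, leave it alone
- parts_dish: white ceramic dish, 76 mm across, 22 mm high; bystander, leave it alone
- block_rack: dark wooden board 110 x 110 mm with four white blocks, 32 mm high; bystander, leave it alone
Mind the look-alikes: they are no part of the job. What is shaped like the cap but yellow is not meant.

How it is judged (in metres and radians):
On the way:
1. the cap sits level on the neck with its pins dropped into the thread, not yet screwed home (z of cap in the frame of chamber between 0.0835 and 0.09 m and horizontal distance between cap and neck_top below 0.003 m and angle between cap's own z axis and vertical below 0.05 rad), for 0.1 s.
At the end, for the whole second after the job is handed in: The cap is screwed home on the neck (within 1 mm of its lowest height, centred within 3 mm, level within 0.05 rad), finger-tight (still holds itself against the chamber with over 8 N, where its weight alone gives at most 3.5 N), at rest and let go (z of cap in the frame of chamber below 0.083 m and horizontal distance between cap and neck_top below 0.003 m and angle between cap's own z axis and vertical below 0.05 rad and contact force between cap and chamber above 8 N and linear speed of cap below 0.01 m/s and contact force between the fingers and cap below 0.1 N); the robot touches nothing.
It fails at once if the cap is forced: pressed or turned so hard that it and the chamber bear on each other with over 70 N in all (contact force between cap and chamber above 70 N).
It fails at once if a bystander is moved by over 15 mm (distance of any of watch_stand, loupe, screwdriver, movement_holder, oil_vial, parts_dish, block_rack from where it was at the start of the episode above 0.015 m).
It also fails if it takes over 72 s, if anything falls off the work surface, if the arm or the gripper's body presses on something with over 40 N, if the wrist force passes 120 N, or if a joint passes its speed limit or range.

## Working session

There is one attempt and no reset: what is moved stays moved. The work goes in short steps, Python scripts to look and compute and a tool call to move; the robot and the scene stay as the last step left them, time stands still between calls to the robot, and variables do not carry over. Pictures are saved under pics/ and viewed, at most 10 in all, crops included, and the job is handed in when it is done.

Besides the shell and the picture viewer there is one more tool, called after "Emit:" as name(argument=value, ...) on one line, values as JSON. drive_tool: Moves the arm, as the interface text tells. Its arguments: {"type":"object","properties":{"series":{"type":"array"},"hand":{"type":"number"},"force":{"type":"number"}},"required":["series"]}

```bash
mkdir -p pics; cat > h.py <<'E'
import numpy as np, cv2
from workcell import *
def world(c,uv,z=None,st=None):
    K=np.array(c["intrinsics"]);p=cv2.undistortPoints(np.array([[uv]],float),K,np.array(c["dist_coeffs"]))[0,0]
    if "R" in c and c["R"] is not None:
        R=np.array(c["R"]);o=-R.T@np.array(c["t"]);d=R.T@np.array([*p,1])
    else:
        T=np.array(c["tool_from_camera"]);W=np.array(st["ee_rot"]);o=np.array(st["tool_pos"])+W@T[:3,3];d=W@T[:3,:3]@np.array([*p,1])
    if z is None:
        D=c["depth"][int(round(uv[1])),int(round(uv[0]))];return o+d*D
    return o+d*(z-o[2])/d[2]
def save(c,n,box=None,s=1):
    f=c["frame"][:,:,::-1]
    if box: f=f[box[1]:box[3],box[0]:box[2]]
    cv2.imwrite("pics/"+n,cv2.resize(f,None,fx=s,fy=s,interpolation=cv2.INTER_CUBIC))
E
python3 - <<'E'
from h import *
s=observe();print(s["time_s"],s["tool_pos"],np.round(s["ee_rot"],3).tolist(),s["contact_force"],s["moment"])
ims=[]
for n in("top","scene"):
    c=read_camera(n);save(c,n+".png")
    for k,z in(("cap",0),("cap_grip",55),("neck_top",110)):
        for r in pinpoint(n,k)[:4]: print(n,k,np.round(r["location"]),round(r["confidence"],2),np.round(world(c,r["location"],z)),np.round(world(c,r["location"])))
    for r in spot_in(n,"cap")[:4]: print("box",n,np.round(r["bbox"]),round(r["confidence"],2))
E
```

```text
0.0 [165.43496646 653.94562575 249.11157519] [[-0.969, 0.245, -0.0], [0.245, 0.969, -0.002], [-0.0, -0.002, -1.0]] [-1.02870909 -0.6454898  -0.18420583] [ 0.02675775 -0.02474396  0.02096815]
top cap [422. 222.] 0.76 [ 555. -348.    0.] [ 546. -336.   50.]
top cap [388. 239.] 0.69 [ 511. -254.    0.] [ 503. -245.   60.]
top cap [199. 230.] 0.69 [541. 249.   0.] [525. 223.  99.]
top cap [374. 279.] 0.65 [ 406. -213.    0.] [ 402. -205.   63.]
top cap_grip [375. 275.] 0.88 [ 413. -209.   55.] [ 412. -209.   62.]
top cap_grip [431. 218.] 0.77 [ 555. -360.   55.] [ 553. -357.   66.]
top cap_grip [388. 233.] 0.6 [ 519. -248.   55.] [ 519. -247.   61.]
top neck_top [196. 234.] 0.93 [514. 228. 110.] [516. 232.  96.]
box top [411. 205. 442. 234.] 0.91
box top [361. 264. 391. 289.] 0.9
box top [370. 223. 403. 249.] 0.71
scene cap [242. 273.] 0.92 [ 514. -253.   -0.] [ 539. -269.   32.]
scene cap [215. 322.] 0.72 [ 567. -363.   -0.] [ 590. -374.   32.]
scene cap [223. 240.] 0.7 [ 409. -213.    0.] [ 437. -230.   30.]
scene cap_grip [214. 301.] 0.92 [ 569. -355.   55.] [ 566. -353.   51.]
scene cap_grip [237. 254.] 0.78 [ 514. -254.   55.] [ 517. -256.   59.]
scene cap_grip [218. 220.] 0.77 [ 405. -213.   55.] [ 412. -217.   62.]
scene neck_top [379. 132.] 0.62 [515. 218. 110.] [502. 237.  96.]
box scene [224. 243. 266. 284.] 0.89
box scene [205. 208. 241. 253.] 0.64
box scene [360. 215. 378. 238.] 0.24
```

```bash
python3 - <<'E'
import cv2
t=cv2.imread("pics/top.png");s=cv2.imread("pics/scene.png")
cv2.imwrite("pics/c1.png",cv2.resize(t[190:310,330:470],None,fx=5,fy=5,interpolation=cv2.INTER_CUBIC))
E
```

```text
(no output)
```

View pics/scene.png

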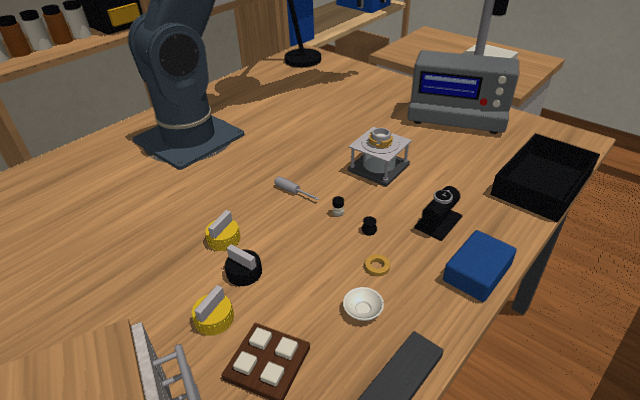

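View pics/top.png

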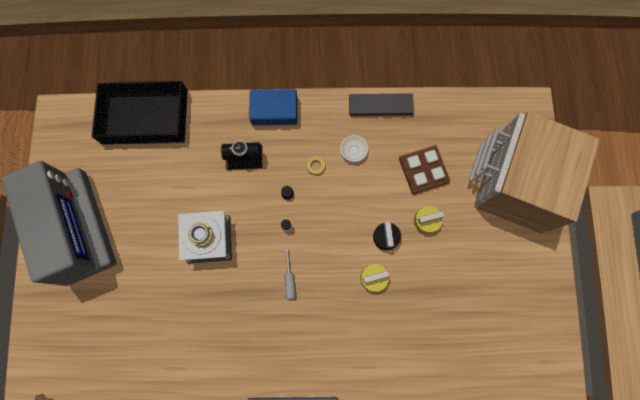

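View pics/c1.png

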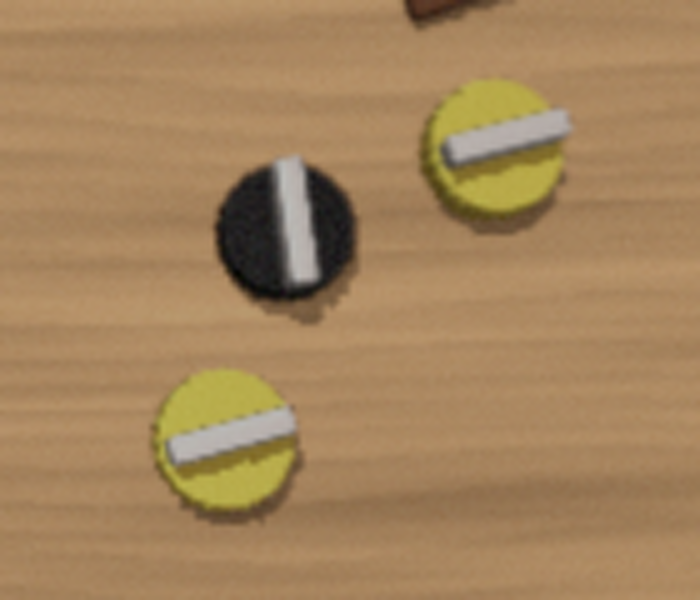

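The three cap shapes in the top picture are black at (388,236) and yellow at (430,220) and (375,278). The black one fits "loose black cap", and the crop confirms it: a black disc with a grey bar lying nearly along world x. The chamber neck is at top (200,235). I'll go over the neck first for a wrist look, because a straight path to the cap passes too close to the base.

Emit:
drive_tool(series=[{"tx": -0.03, "ty": -0.024, "turn": 0.06}, {"tx": -0.06, "ty": -0.047, "turn": 0.13}, {"tx": -0.09, "ty": -0.07, "turn": 0.19}, {"tx": -0.12, "ty": -0.093, "turn": 0.26}, {"tx": -0.15, "ty": -0.116, "turn": 0.32}, {"tx": -0.18, "ty": -0.14, "turn": 0.38}, {"tx": -0.21, "ty": -0.163, "turn": 0.45}, {"tx": -0.24, "ty": -0.186, "turn": 0.51}, {"tx": -0.27, "ty": -0.21, "turn": 0.58}, {"tx": -0.3, "ty": -0.232, "turn": 0.64}, {"tx": -0.33, "ty": -0.255, "turn": 0.7}, {"tx": -0.36, "ty": -0.279, "turn": 0.77}, {"tx": -0.39, "ty": -0.302, "turn": 0.83}, {"tx": -0.42, "ty": -0.325, "turn": 0.9}, {"tx": -0.429, "ty": -0.331, "turn": 0.9}, {"tx": -0.429, "ty": -0.331, "turn": 0.9}, {"tx": -0.429, "ty": -0.331, "turn": 0.9}])

```text
validation failed for argument at $.se...
```

```bash
cat > look.py <<'E'
import sys
from h import *
pt,z,fn=sys.argv[1],float(sys.argv[2]),sys.argv[3]
s=observe();c=read_camera("wrist");save(c,fn)
print(s["time_s"],np.round(s["tool_pos"],1),np.round(s["ee_rot"],3).tolist(),np.round(s["q"],2),np.round(s["contact_force"],2),np.round(s["moment"],3))
for r in pinpoint("wrist",pt)[:3]: print(pt,np.round(r["location"],1),round(r["confidence"],2),np.round(world(c,r["location"],z,s),1),np.round(world(c,r["location"],None,s),1))
E
python3 look.py neck_top 110 w1.png
```

```text
0.5 [165.6 654.4 250. ] [[-0.969, 0.245, -0.0], [0.245, 0.969, -0.0], [-0.0, -0.0, -1.0]] [-1.41  0.58  0.02  1.44 -0.01  1.13 -0.06] [-0.01 -0.77 -0.41] [ 0.026  0.    -0.023]
```

View pics/w1.png

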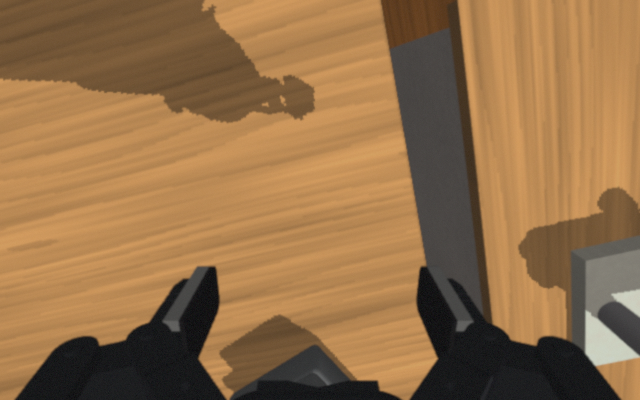

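The move was refused, probably because the rows left out tz. The wrist view shows only bench, with the fingers at about (205,300) and (430,300). I'll resend it with all the keys.

Emit:
drive_tool(series=[{"tx": -0.03, "ty": -0.024, "tz": 0, "turn": 0.06}, {"tx": -0.06, "ty": -0.047, "tz": 0, "turn": 0.13}, {"tx": -0.09, "ty": -0.07, "tz": 0, "turn": 0.19}, {"tx": -0.12, "ty": -0.093, "tz": 0, "turn": 0.26}, {"tx": -0.15, "ty": -0.116, "tz": 0, "turn": 0.32}, {"tx": -0.18, "ty": -0.14, "tz": 0, "turn": 0.38}, {"tx": -0.21, "ty": -0.163, "tz": 0, "turn": 0.45}, {"tx": -0.24, "ty": -0.186, "tz": 0, "turn": 0.51}, {"tx": -0.27, "ty": -0.21, "tz": 0, "turn": 0.58}, {"tx": -0.3, "ty": -0.232, "tz": 0, "turn": 0.64}, {"tx": -0.33, "ty": -0.255, "tz": 0, "turn": 0.7}, {"tx": -0.36, "ty": -0.279, "tz": 0, "turn": 0.77}, {"tx": -0.39, "ty": -0.302, "tz": 0, "turn": 0.83}, {"tx": -0.42, "ty": -0.325, "tz": 0, "turn": 0.9}, {"tx": -0.429, "ty": -0.331, "tz": 0, "turn": 0.9}, {"tx": -0.429, "ty": -0.331, "tz": 0, "turn": 0.9}, {"tx": -0.429, "ty": -0.331, "tz": 0, "turn": 0.9}])

```text
time_s: 2.02
tool_pos: [500.4, 228.1, 250.0]
ee_rot: [[-0.41, 0.912, -0.0], [0.912, 0.41, 0.0], [0.0, 0.0, -1.0]]
contact_force: [-0.2, 0.4, -0.7]
opening: 0.998
grip_force: 0.0
```

```bash
python3 look.py neck_top 110 w2.png
```

```text
2.0167 [500.4 228.1 250. ] [[-0.41, 0.912, -0.0], [0.912, 0.41, 0.0], [0.0, 0.0, -1.0]] [-0.74  0.41  0.33  1.78 -0.15  0.98  0.07] [-0.16  0.44 -0.73] [0.042 0.077 0.005]
neck_top [334.1 201.4] 0.72 [516.  222.4 110. ] [518.1 219.   99.1]
```

```bash
cat >> h.py <<'E'
def cloud(c,s):
    K=np.array(c["intrinsics"]);D=c["depth"];v,u=np.nonzero(D>0)
    p=cv2.undistortPoints(np.c_[u,v].astype(float)[:,None],K,np.array(c["dist_coeffs"]))[:,0]
    P=np.c_[p,np.ones(len(p))]*D[v,u][:,None]
    T=np.array(c["tool_from_camera"]);P=P@T[:3,:3].T+T[:3,3]
    return P@np.array(s["ee_rot"]).T+np.array(s["tool_pos"]),u,v
E
python3 - <<'E'
from h import *
s=observe();c=read_camera("wrist");save(c,"w3.png")
P,u,v=cloud(c,s)
m=np.hypot(P[:,0]-516,P[:,1]-223)<70
print(np.histogram(P[m,2],bins=range(50,130,5)))
z=P[:,2]
k=m&(z>106)&(z<114)&(np.hypot(P[:,0]-516,P[:,1]-223)<32)
Q=P[k];print(k.sum(),np.median(Q[:,2]))
cc,r=cv2.minEnclosingCircle(Q[:,:2].astype(np.float32));print(cc,r,Q.min(0),Q.max(0),u[k].min(),u[k].max(),v[k].min(),v[k].max())
E
```

```text
(array([   0,    0,    0,    0,   16, 8938, 2659,  173,  402, 1954,  276,
        787,  281,    0,    0]), array([ 50,  55,  60,  65,  70,  75,  80,  85,  90,  95, 100, 105, 110,
       115, 120, 125]))
1027 109.36635387710888
(515.6648559570312, 220.99014282226562) 23.96898651123047 [491.89768371 197.31490838 106.04916019] [539.61661108 244.74531663 112.12380693] 304 362 176 231
```

View pics/w3.png

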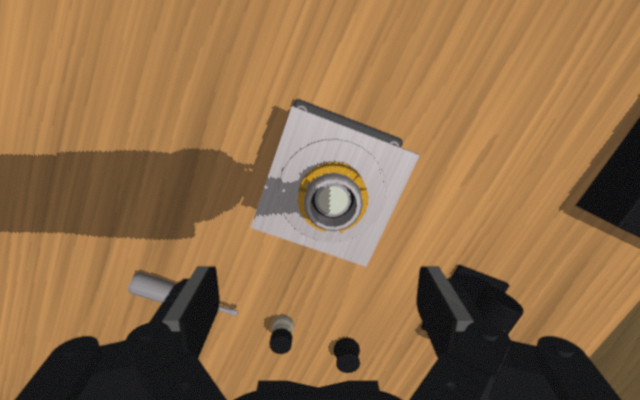

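The neck ring is at pixel (334,200), and the depth circle fit puts it at (515.7, 221.0) with r = 24.0 mm, which matches the 48 mm neck. Now I'll go above the cap.

Emit:
drive_tool(series=[{"tx": -0.028, "ty": -0.0115, "tz": 0, "turn": 0.115}, {"tx": -0.056, "ty": -0.023, "tz": 0, "turn": 0.23}, {"tx": -0.084, "ty": -0.0345, "tz": 0, "turn": 0.345}, {"tx": -0.112, "ty": -0.046, "tz": 0, "turn": 0.46}, {"tx": -0.14, "ty": -0.0575, "tz": 0, "turn": 0.575}, {"tx": -0.168, "ty": -0.069, "tz": 0, "turn": 0.69}, {"tx": -0.196, "ty": -0.0805, "tz": 0, "turn": 0.805}, {"tx": -0.224, "ty": -0.092, "tz": 0, "turn": 0.92}, {"tx": -0.252, "ty": -0.1035, "tz": 0, "turn": 1.035}, {"tx": -0.28, "ty": -0.115, "tz": 0, "turn": 1.15}, {"tx": -0.308, "ty": -0.1265, "tz": 0, "turn": 1.265}, {"tx": -0.336, "ty": -0.138, "tz": 0, "turn": 1.38}, {"tx": -0.364, "ty": -0.1495, "tz": 0, "turn": 1.495}, {"tx": -0.392, "ty": -0.161, "tz": 0, "turn": 1.61}, {"tx": -0.42, "ty": -0.1725, "tz": 0, "turn": 1.725}, {"tx": -0.443, "ty": -0.182, "tz": 0, "turn": 1.85}, {"tx": -0.443, "ty": -0.182, "tz": 0, "turn": 1.85}, {"tx": -0.443, "ty": -0.182, "tz": 0, "turn": 1.85}, {"tx": -0.443, "ty": -0.182, "tz": 0, "turn": 1.85}])

```text
time_s: 3.75
tool_pos: [516.6, -248.7, 249.6]
ee_rot: [[0.989, 0.147, -0.0], [0.147, -0.989, 0.001], [-0.0, -0.001, -1.0]]
contact_force: [0.0, 0.3, -0.5]
opening: 0.998
grip_force: 0.0
```

```bash
python3 look.py cap_grip 55 w4.png; python3 - <<'E'
from h import *
s=observe();c=read_camera("wrist")
P,u,v=cloud(c,s);d=np.hypot(P[:,0]-517,P[:,1]+251)
k=(d<50)&(P[:,2]>54)&(P[:,2]<66)
r=cv2.minAreaRect(P[k][:,:2].astype(np.float32));print(k.sum(),np.median(P[k,2]),r)
k=(d<50)&(P[:,2]>27)&(P[:,2]<37)
print(k.sum(),np.median(P[k,2]),cv2.minEnclosingCircle(P[k][:,:2].astype(np.float32)))
E
```

```text
3.75 [ 516.6 -248.7  249.6] [[0.989, 0.147, -0.0], [0.147, -0.989, 0.001], [-0.0, -0.001, -1.0]] [-0.15  0.55  0.84  1.73 -0.46  1.07 -0.58] [ 0.04  0.34 -0.5 ] [-0.027 -0.03  -0.011]
cap_grip [317.5 167.3] 0.73 [ 517.9 -248.6   55. ] [ 519.5 -248.4   61.2]
cap_grip [266.4 268.8] 0.66 [ 403.3 -212.    55. ] [ 406.8 -212.5   60.8]
cap_grip [445.7 144.3] 0.57 [ 556.4 -361.5   55. ] [ 557.3 -358.9   61.5]
1018 60.738863814495744 ((515.95849609375, -249.46270751953125), (63.91667175292969, 14.04940414428711), 5.430917263031006)
2811 32.91986899936697 ((515.7728271484375, -249.57012939453125), 35.77861404418945)
```

View pics/w4.png

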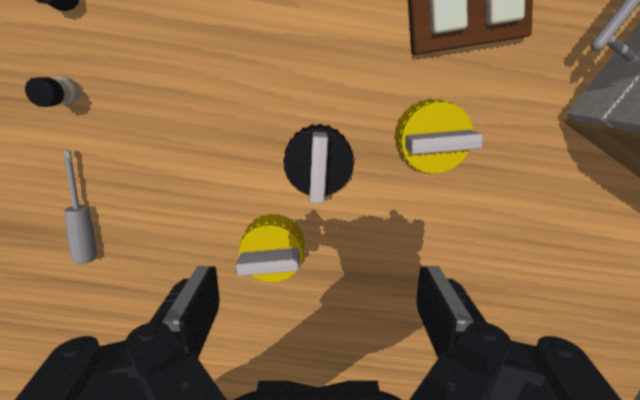

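The black cap is at (319,160) between the two yellow ones. Depth gives its centre as (515.9, -249.5) and the bar at 5.4°. I'll descend with the jaws half open.

Emit:
drive_tool(series=[{"tx": -0.0008, "ty": 0.0007, "tz": 0.03, "turn": 0.053}, {"tx": -0.0008, "ty": 0.0007, "tz": 0.065, "turn": 0.053}, {"tx": -0.0008, "ty": 0.0007, "tz": 0.1, "turn": 0.053}, {"tx": -0.0008, "ty": 0.0007, "tz": 0.13, "turn": 0.053}, {"tx": -0.0008, "ty": 0.0007, "tz": 0.155, "turn": 0.053}, {"tx": -0.0008, "ty": 0.0007, "tz": 0.175, "turn": 0.053}, {"tx": -0.0008, "ty": 0.0007, "tz": 0.188, "turn": 0.053}, {"tx": -0.0008, "ty": 0.0007, "tz": 0.194, "turn": 0.053}, {"tx": -0.0008, "ty": 0.0007, "tz": 0.194, "turn": 0.053}, {"tx": -0.0008, "ty": 0.0007, "tz": 0.194, "turn": 0.053}], hand=0.55)

```text
time_s: 4.73
tool_pos: [515.8, -250.9, 56.5]
ee_rot: [[0.996, 0.092, 0.0], [0.092, -0.996, 0.0], [0.0, 0.0, -1.0]]
contact_force: [-1.3, -0.6, 0.5]
opening: 0.545
grip_force: 0.0
```

Emit:
drive_tool(series=[{"tx": 0, "ty": 0, "tz": 0, "turn": 0}, {"tx": 0, "ty": 0, "tz": 0, "turn": 0}, {"tx": 0, "ty": 0, "tz": 0, "turn": 0}, {"tx": 0, "ty": 0, "tz": 0, "turn": 0}, {"tx": 0, "ty": 0, "tz": 0, "turn": 0}, {"tx": 0, "ty": 0, "tz": 0, "turn": 0}, {"tx": 0, "ty": 0, "tz": 0, "turn": 0}, {"tx": 0, "ty": 0, "tz": 0, "turn": 0}], hand=0, force=40)

```text
time_s: 5.4
tool_pos: [516.0, -251.1, 57.0]
ee_rot: [[0.996, 0.091, 0.001], [0.091, -0.996, 0.0], [0.001, 0.0, -1.0]]
contact_force: [-0.6, 1.9, 7.3]
opening: 0.153
grip_force: 39.6
```

Emit:
drive_tool(series=[{"tx": 0, "ty": 0, "tz": -0.01, "turn": 0}, {"tx": 0, "ty": 0, "tz": -0.03, "turn": 0}, {"tx": 0, "ty": 0, "tz": -0.06, "turn": 0}, {"tx": 0, "ty": 0, "tz": -0.09, "turn": 0}, {"tx": 0, "ty": 0, "tz": -0.12, "turn": 0}, {"tx": 0, "ty": 0, "tz": -0.15, "turn": 0}, {"tx": 0, "ty": 0, "tz": -0.175, "turn": 0}, {"tx": 0, "ty": 0, "tz": -0.19, "turn": 0}, {"tx": 0, "ty": 0, "tz": -0.19, "turn": 0}, {"tx": 0, "ty": 0, "tz": -0.19, "turn": 0}])

```text
time_s: 6.23
tool_pos: [515.4, -251.1, 246.5]
ee_rot: [[0.996, 0.091, 0.001], [0.091, -0.996, -0.0], [0.001, 0.0, -1.0]]
contact_force: [-0.8, 1.3, -4.1]
opening: 0.155
grip_force: 39.6
```

```bash
python3 look.py cap_grip 247 w5.png
```

```text
6.2333 [ 515.4 -251.1  246.5] [[0.996, 0.091, 0.001], [0.091, -0.996, -0.0], [0.001, 0.0, -1.0]] [-0.16  0.56  0.86  1.74 -0.48  1.07 -0.61] [-0.85  1.32 -4.11] [0.029 0.019 0.018]
cap_grip [316.3 287.2] 0.9 [ 516.7 -250.5  247. ] [ 518.4 -250.4  249.5]
cap_grip [442.  132.3] 0.85 [ 583.4 -288.8  247. ] [ 560.8 -356.9   62.2]
```

Emit:
drive_tool(series=[{"tx": 0.0027, "ty": -0.03, "tz": 0, "turn": -0.08}, {"tx": 0.0055, "ty": -0.06, "tz": 0, "turn": -0.16}, {"tx": 0.0083, "ty": -0.09, "tz": 0, "turn": -0.24}, {"tx": 0.011, "ty": -0.12, "tz": 0, "turn": -0.32}, {"tx": 0.0139, "ty": -0.15, "tz": 0, "turn": -0.4}, {"tx": 0.0167, "ty": -0.18, "tz": 0, "turn": -0.48}, {"tx": 0.0195, "ty": -0.21, "tz": 0, "turn": -0.57}, {"tx": 0.0222, "ty": -0.24, "tz": 0, "turn": -0.66}, {"tx": 0.025, "ty": -0.27, "tz": 0, "turn": -0.74}, {"tx": 0.0278, "ty": -0.3, "tz": 0, "turn": -0.82}, {"tx": 0.0306, "ty": -0.33, "tz": 0, "turn": -0.91}, {"tx": 0.0333, "ty": -0.36, "tz": 0, "turn": -0.99}, {"tx": 0.036, "ty": -0.39, "tz": 0, "turn": -1.08}, {"tx": 0.039, "ty": -0.42, "tz": 0, "turn": -1.16}, {"tx": 0.0415, "ty": -0.45, "tz": 0, "turn": -1.24}, {"tx": 0.0435, "ty": -0.47, "tz": 0, "turn": -1.3}, {"tx": 0.0435, "ty": -0.47, "tz": 0, "turn": -1.3}, {"tx": 0.0435, "ty": -0.47, "tz": 0, "turn": -1.3}, {"tx": 0.0435, "ty": -0.47, "tz": 0, "turn": -1.3}])

```text
time_s: 7.92
tool_pos: [516.0, 219.4, 245.3]
ee_rot: [[0.181, 0.983, -0.001], [0.983, -0.181, -0.002], [-0.002, -0.001, -1.0]]
contact_force: [0.3, 0.2, -3.1]
opening: 0.156
grip_force: 39.9
```

```bash
python3 look.py neck_top 110 w6.png; cat > fit.py <<'E'
from h import *
from scipy.optimize import least_squares
s=observe();c=read_camera("wrist");save(c,"w7.png")
P,u,v=cloud(c,s);R=np.array(s["ee_rot"]);t=np.array(s["tool_pos"])
T=(P-t)@R
k=(np.abs(T[:,0])<45)&(np.abs(T[:,1])<12)&(T[:,2]>-9)&(T[:,2]<0.5)
r=cv2.minAreaRect(T[k][:,:2].astype(np.float32));print("bar tool",k.sum(),np.median(T[k,2]),r)
k=(np.hypot(T[:,0],T[:,1])<42)&(T[:,2]>18)&(T[:,2]<28)
if k.sum():print("captop",k.sum(),np.median(T[k,2]),cv2.minEnclosingCircle(T[k][:,:2].astype(np.float32)))
d=np.hypot(P[:,0]-516,P[:,1]-221.5)
k=(d<30)&(P[:,2]>106)&(P[:,2]<113);Q=P[k]
if k.sum()>20:
    print("neck",k.sum(),np.median(Q[:,2]),cv2.minEnclosingCircle(Q[:,:2].astype(np.float32)),u[k].min(),u[k].max(),v[k].min(),v[k].max())
    h=cv2.convexHull(Q[:,:2].astype(np.float32))[:,0]
    f=least_squares(lambda x:np.hypot(*(h-x).T)-24,[516,221],loss="soft_l1",f_scale=.5).x
    print("fit r24",f)
print("pos",t,np.degrees(np.arctan2(R[1,0],R[0,0])))
E
python3 fit.py
```

```text
7.9167 [516.  219.4 245.3] [[0.181, 0.983, -0.001], [0.983, -0.181, -0.002], [-0.002, -0.001, -1.0]] [-0.83  0.46  0.52  1.76 -0.26  1.   -0.39] [ 0.31  0.2  -3.12] [-0.013 -0.011  0.005]
neck_top [319.7 186.2] 0.77 [516.8 221.  110. ] [522.4 254.4 215.6]
neck_top [445.  302.1] 0.16 [605.6  96.1 110. ] [632.1  23.2  18.8]
bar tool 5085 -3.7873835212158977 ((1.4752655029296875, 0.9445781707763672), (23.8502140045166, 64.08716583251953), 84.11478424072266)
captop 7260 24.112036663086005 ((1.547300934791565, -1.23392653465271), 35.138118743896484)
neck 486 109.26652480208547 ((516.5800170898438, 226.42251586914062), 22.9885196685791) 288 347 156 178
fit r24 [515.45974362 220.5349117 ]
pos [516.28168616 219.03712788 245.76836366] 79.51822751373074
```

View pics/w6.png

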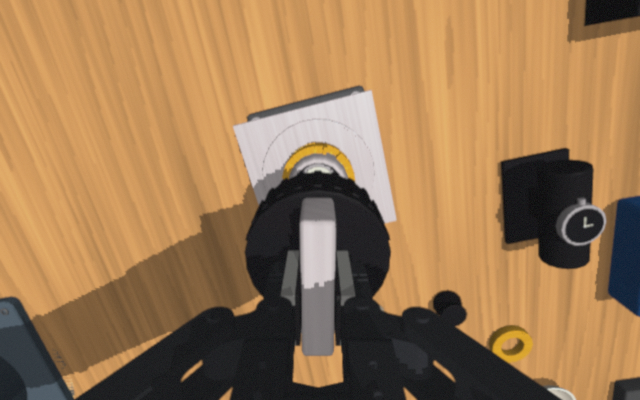

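The cap is held level and covers (250–390, 180–330) in the picture; the neck arc shows just above it at (320,165). After correcting for the camera bias seen in the grasp, the neck is near (517.1, 220.9). I'll align and descend to just above it.

Emit:
drive_tool(series=[{"tx": 0.0018, "ty": 0.0007, "tz": 0.02, "turn": 0}, {"tx": 0.0018, "ty": 0.0007, "tz": 0.045, "turn": 0}, {"tx": 0.0018, "ty": 0.0007, "tz": 0.065, "turn": 0}, {"tx": 0.0018, "ty": 0.0007, "tz": 0.075, "turn": 0}, {"tx": 0.0018, "ty": 0.0007, "tz": 0.08, "turn": 0}, {"tx": 0.0018, "ty": 0.0007, "tz": 0.082, "turn": 0}, {"tx": 0.0018, "ty": 0.0007, "tz": 0.082, "turn": 0}, {"tx": 0.0018, "ty": 0.0007, "tz": 0.082, "turn": 0}])

```text
time_s: 8.73
tool_pos: [517.8, 222.4, 165.0]
ee_rot: [[0.179, 0.984, 0.001], [0.984, -0.179, 0.001], [0.001, 0.001, -1.0]]
contact_force: [1.0, 0.3, -3.4]
opening: 0.156
grip_force: 39.8
```

```bash
cat > st.py <<'E'
from h import *
s=observe();R=np.array(s["ee_rot"])
print(s["time_s"],np.round(s["tool_pos"],1),"yaw",round(np.arctan2(R[1,0],R[0,0]),3),"q7",np.round(s["q"][6],2),"F",np.round(s["contact_force"],1),"M",np.round(s["moment"],3),s["opening"],s["grip_force"])
E
python3 st.py
```

```text
8.7333 [517.8 222.4 165. ] yaw 1.39 q7 -0.33 F [ 1.   0.3 -3.4] M [-0.034  0.046 -0.029] 0.15569592085978767 39.805946946144104
```

Emit:
drive_tool(series=[{"tx": -0.0008, "ty": -0.0003, "tz": 0.003, "turn": 0}, {"tx": -0.0008, "ty": -0.0003, "tz": 0.005, "turn": 0}, {"tx": -0.0008, "ty": -0.0003, "tz": 0.007, "turn": 0}, {"tx": -0.0008, "ty": -0.0003, "tz": 0.008, "turn": 0}, {"tx": -0.0008, "ty": -0.0003, "tz": 0.008, "turn": 0}])

```text
time_s: 9.15
tool_pos: [516.6, 221.7, 155.8]
ee_rot: [[0.179, 0.984, -0.0], [0.984, -0.179, -0.0], [-0.0, -0.0, -1.0]]
contact_force: [0.0, -0.3, -4.0]
opening: 0.151
grip_force: 39.9
```

```bash
python3 st.py
```

```text
9.15 [516.6 221.7 155.8] yaw 1.391 q7 -0.33 F [ 0.  -0.3 -4. ] M [ 0.031 -0.008 -0.082] 0.1509353119864037 39.90108668804169
```

Emit:
drive_tool(series=[{"tx": 0, "ty": 0, "tz": 0.001, "turn": 0}, {"tx": 0, "ty": 0, "tz": 0.002, "turn": 0}, {"tx": 0, "ty": 0, "tz": 0.002, "turn": 0}])

```text
time_s: 9.4
tool_pos: [516.7, 221.7, 153.8]
ee_rot: [[0.179, 0.984, -0.0], [0.984, -0.179, -0.0], [-0.0, -0.0, -1.0]]
contact_force: [-0.1, -0.1, -3.3]
opening: 0.154
grip_force: 39.9
```

```bash
python3 st.py
```

```text
9.4 [516.7 221.7 153.8] yaw 1.391 q7 -0.33 F [-0.1 -0.1 -3.3] M [-0.038  0.008 -0.029] 0.15392828276368242 39.900938272476196
```

Emit:
drive_tool(series=[{"tx": 0, "ty": 0, "tz": 0.0007, "turn": 0}, {"tx": 0, "ty": 0, "tz": 0.0014, "turn": 0}, {"tx": 0, "ty": 0, "tz": 0.0014, "turn": 0}])

```text
time_s: 9.65
tool_pos: [516.8, 221.7, 152.8]
ee_rot: [[0.179, 0.984, 0.0], [0.984, -0.179, 0.0], [0.0, 0.0, -1.0]]
contact_force: [-1.3, 0.3, 0.4]
opening: 0.153
grip_force: 40.5
```

```bash
python3 st.py
```

```text
9.65 [516.8 221.7 152.8] yaw 1.391 q7 -0.32 F [-1.3  0.3  0.4] M [-0.051  0.178  0.013] 0.15296795184237363 40.52802622318268
```

The pins touched the top of the thread at cap height about 95.8 mm, as expected. I'll loosen the jaws at low grip force so the cap can sink, then turn backwards while watching the bar height and the moment.

Emit:
drive_tool(series=[{"tx": 0, "ty": 0, "tz": 0, "turn": 0}, {"tx": 0, "ty": 0, "tz": 0, "turn": 0}, {"tx": 0, "ty": 0, "tz": 0, "turn": 0}, {"tx": 0, "ty": 0, "tz": 0, "turn": 0}, {"tx": 0, "ty": 0, "tz": 0, "turn": -0.05}, {"tx": 0, "ty": 0, "tz": 0, "turn": -0.1}, {"tx": 0, "ty": 0, "tz": 0, "turn": -0.15}, {"tx": 0, "ty": 0, "tz": 0, "turn": -0.2}, {"tx": 0, "ty": 0, "tz": 0, "turn": -0.25}, {"tx": 0, "ty": 0, "tz": 0, "turn": -0.25}], hand=0.185, force=20)

```text
time_s: 10.48
tool_pos: [516.8, 221.7, 152.7]
ee_rot: [[-0.072, 0.997, 0.0], [0.997, 0.072, 0.0], [0.0, 0.0, -1.0]]
contact_force: [-0.2, 0.8, -0.1]
opening: 0.183
grip_force: 0.0
```

```bash
cat > bar.py <<'E'
from h import *
import runpy; runpy.run_path("st.py")
s=observe();c=read_camera("wrist")
P,u,v=cloud(c,s);R=np.array(s["ee_rot"]);t=np.array(s["tool_pos"]);T=(P-t)@R
# bar end portion and cap top, away from the pads
k=(T[:,0]>15)&(T[:,0]<29)&(np.abs(T[:,1])<12)&(T[:,2]<15)&(T[:,2]>-12)
z=np.median(P[k,2]) if k.any() else np.nan
n=cv2.minAreaRect(T[k][:,:2].astype(np.float32)) if k.sum()>10 else None
k2=(np.hypot(T[:,0],T[:,1])<34)&(T[:,0]>5)&(np.abs(T[:,1])>18)&(T[:,2]>15)&(T[:,2]<50)
q=P[k2];A=np.c_[q[:,:2]-q[:,:2].mean(0),np.ones(len(q))];f=np.linalg.lstsq(A,q[:,2],rcond=None)[0]
print("bartop->cap z",round(z-61,1),"captop->cap z",round(np.median(q[:,2])-33,1),"slope",np.round(f[:2],3),n)
E
python3 bar.py
```

```text
10.4833 [516.8 221.7 152.7] yaw 1.643 q7 -0.13 F [-0.2  0.8 -0.1] M [-0.049  0.04  -0.005] 0.18259477506344773 0.0
bartop->cap z 95.5 captop->cap z 95.7 slope [-0.001  0.001] ((22.04828643798828, 0.46494007110595703), (14.113883972167969, 14.510003089904785), 1.0547621250152588)
```

Emit:
drive_tool(series=[{"tx": 0, "ty": 0, "tz": 0, "turn": -0.05}, {"tx": 0, "ty": 0, "tz": 0, "turn": -0.1}, {"tx": 0, "ty": 0, "tz": 0, "turn": -0.15}, {"tx": 0, "ty": 0, "tz": 0, "turn": -0.2}, {"tx": 0, "ty": 0, "tz": 0, "turn": -0.25}, {"tx": 0, "ty": 0, "tz": 0, "turn": -0.25}])

```text
time_s: 11.03
tool_pos: [516.8, 221.7, 152.7]
ee_rot: [[-0.315, 0.949, 0.0], [0.949, 0.315, 0.0], [0.0, 0.0, -1.0]]
contact_force: [0.2, -0.2, 0.2]
opening: 0.184
grip_force: 0.0
```

```bash
python3 bar.py
```

```text
11.0333 [516.8 221.7 152.7] yaw 1.891 q7 0.06 F [ 0.2 -0.2  0.2] M [-0.031 -0.018  0.012] 0.183887782333585 0.0
bartop->cap z 95.6 captop->cap z 95.7 slope [-0.003  0.004] ((21.958606719970703, 0.44324541091918945), (14.102677345275879, 14.464889526367188), 1.6526552438735962)
```

Emit:
drive_tool(series=[{"tx": 0, "ty": 0, "tz": 0, "turn": -0.05}, {"tx": 0, "ty": 0, "tz": 0, "turn": -0.1}, {"tx": 0, "ty": 0, "tz": 0, "turn": -0.15}, {"tx": 0, "ty": 0, "tz": 0, "turn": -0.2}, {"tx": 0, "ty": 0, "tz": 0, "turn": -0.25}, {"tx": 0, "ty": 0, "tz": 0, "turn": -0.25}])

```text
time_s: 11.58
tool_pos: [516.8, 221.7, 152.6]
ee_rot: [[-0.539, 0.842, -0.0], [0.842, 0.539, 0.0], [0.0, 0.0, -1.0]]
contact_force: [0.5, 0.7, 1.2]
opening: 0.183
grip_force: 0.0
```

```bash
python3 bar.py
```

```text
11.5833 [516.8 221.7 152.6] yaw 2.14 q7 0.25 F [0.5 0.7 1.2] M [ 0.018 -0.007  0.005] 0.18349900672753733 0.0
bartop->cap z 95.5 captop->cap z 95.6 slope [-0.003  0.002] ((22.004262924194336, 0.5218610763549805), (14.777222633361816, 13.98033618927002), 89.90191650390625)
```

Emit:
drive_tool(series=[{"tx": 0, "ty": 0, "tz": 0, "turn": -0.05}, {"tx": 0, "ty": 0, "tz": 0, "turn": -0.1}, {"tx": 0, "ty": 0, "tz": 0, "turn": -0.15}, {"tx": 0, "ty": 0, "tz": 0, "turn": -0.2}, {"tx": 0, "ty": 0, "tz": 0, "turn": -0.25}, {"tx": 0, "ty": 0, "tz": 0, "turn": -0.25}])

```text
time_s: 12.13
tool_pos: [516.7, 221.7, 152.6]
ee_rot: [[-0.731, 0.683, -0.0], [0.683, 0.731, -0.0], [0.0, -0.0, -1.0]]
contact_force: [0.1, 0.5, -0.4]
opening: 0.186
grip_force: 0.0
```

```bash
python3 bar.py
```

```text
12.1333 [516.7 221.7 152.6] yaw 2.39 q7 0.45 F [ 0.1  0.5 -0.4] M [-0.039  0.007  0.022] 0.1856392364087213 0.0
bartop->cap z 95.5 captop->cap z 95.7 slope [-0.003  0.002] ((21.996889114379883, 0.6103172302246094), (13.966415405273438, 14.693527221679688), 0.08260075002908707)
```

Emit:
drive_tool(series=[{"tx": 0, "ty": 0, "tz": 0, "turn": -0.05}, {"tx": 0, "ty": 0, "tz": 0, "turn": -0.1}, {"tx": 0, "ty": 0, "tz": 0, "turn": -0.15}, {"tx": 0, "ty": 0, "tz": 0, "turn": -0.2}, {"tx": 0, "ty": 0, "tz": 0, "turn": -0.25}, {"tx": 0, "ty": 0, "tz": 0, "turn": -0.25}])

```text
time_s: 12.68
tool_pos: [516.7, 221.7, 152.6]
ee_rot: [[-0.877, 0.481, -0.0], [0.481, 0.877, 0.0], [0.0, -0.0, -1.0]]
contact_force: [-0.5, -0.4, -0.6]
opening: 0.183
grip_force: 0.0
```

```bash
python3 bar.py
```

```text
12.6833 [516.7 221.7 152.6] yaw 2.64 q7 0.65 F [-0.5 -0.4 -0.6] M [-0.024  0.004  0.016] 0.1830579042348479 0.0
bartop->cap z 95.5 captop->cap z 95.6 slope [-0.003 -0.   ] ((22.009389877319336, 0.7531023025512695), (14.774474143981934, 13.949896812438965), 89.90428924560547)
```

Emit:
drive_tool(series=[{"tx": 0, "ty": 0, "tz": 0, "turn": -0.05}, {"tx": 0, "ty": 0, "tz": 0, "turn": -0.1}, {"tx": 0, "ty": 0, "tz": 0, "turn": -0.15}, {"tx": 0, "ty": 0, "tz": 0, "turn": -0.2}, {"tx": 0, "ty": 0, "tz": 0, "turn": -0.25}, {"tx": 0, "ty": 0, "tz": 0, "turn": -0.25}])

```text
time_s: 13.23
tool_pos: [516.7, 221.7, 152.5]
ee_rot: [[-0.968, 0.249, -0.0], [0.249, 0.968, -0.0], [0.0, -0.0, -1.0]]
contact_force: [0.0, -0.2, 0.6]
opening: 0.187
grip_force: 0.0
```

```bash
python3 bar.py
```

```text
13.2333 [516.7 221.7 152.5] yaw 2.89 q7 0.84 F [ 0.  -0.2  0.6] M [ 0.033 -0.001 -0.034] 0.18651083728300094 0.01007805782592186
bartop->cap z 95.4 captop->cap z 95.6 slope [-0.005 -0.001] ((21.945030212402344, 0.9989819526672363), (13.977275848388672, 14.545275688171387), 1.2568103075027466)
```

Emit:
drive_tool(series=[{"tx": 0, "ty": 0, "tz": 0, "turn": -0.05}, {"tx": 0, "ty": 0, "tz": 0, "turn": -0.1}, {"tx": 0, "ty": 0, "tz": 0, "turn": -0.15}, {"tx": 0, "ty": 0, "tz": 0, "turn": -0.2}, {"tx": 0, "ty": 0, "tz": 0, "turn": -0.25}, {"tx": 0, "ty": 0, "tz": 0, "turn": -0.25}])

```text
time_s: 13.78
tool_pos: [516.8, 221.6, 152.6]
ee_rot: [[-1.0, 0.002, -0.0], [0.002, 1.0, -0.0], [0.0, -0.0, -1.0]]
contact_force: [-1.3, -0.4, 0.7]
opening: 0.183
grip_force: 0.0
```

```bash
python3 bar.py
```

```text
13.7833 [516.8 221.6 152.6] yaw 3.139 q7 1.04 F [-1.3 -0.4  0.7] M [ 0.041 -0.021 -0.009] 0.1827407390872841 1.4464617124065882e-05
bartop->cap z 87.0 captop->cap z 87.1 slope [-0.004 -0.001] ((21.999670028686523, 1.343233585357666), (13.988945960998535, 14.702801704406738), 0.20685718953609467)
```

The thread dropped in: the cap is at 87 mm and level. I'll lower the loose jaws and then screw clockwise, following it down.

Emit:
drive_tool(series=[{"tx": 0, "ty": 0, "tz": 0.003, "turn": 0}, {"tx": 0, "ty": 0, "tz": 0.006, "turn": 0}, {"tx": 0, "ty": 0, "tz": 0.007, "turn": 0.06}, {"tx": 0, "ty": 0, "tz": 0.007, "turn": 0.12}, {"tx": 0, "ty": 0, "tz": 0.007, "turn": 0.18}, {"tx": 0, "ty": 0, "tz": 0.007, "turn": 0.24}, {"tx": 0, "ty": 0, "tz": 0.007, "turn": 0.3}, {"tx": 0, "ty": 0, "tz": 0.007, "turn": 0.36}, {"tx": 0, "ty": 0, "tz": 0.007, "turn": 0.42}, {"tx": 0, "ty": 0, "tz": 0.007, "turn": 0.48}, {"tx": 0, "ty": 0, "tz": 0.007, "turn": 0.54}, {"tx": 0, "ty": 0, "tz": 0.007, "turn": 0.6}, {"tx": 0, "ty": 0, "tz": 0.007, "turn": 0.6}])

```text
time_s: 14.92
tool_pos: [516.5, 221.9, 145.2]
ee_rot: [[-0.823, 0.569, -0.0], [0.569, 0.823, -0.0], [0.0, -0.001, -1.0]]
contact_force: [-0.2, 1.3, -0.4]
opening: 0.181
grip_force: 0.0
```

```bash
python3 bar.py
```

```text
14.9167 [516.5 221.9 145.2] yaw 2.537 q7 0.57 F [-0.2  1.3 -0.4] M [-0.038  0.022 -0.015] 0.18146634188077812 0.027571295991037914
bartop->cap z 85.5 captop->cap z 85.6 slope [-0.002  0.003] ((21.911563873291016, -2.6280064582824707), (14.510273933410645, 14.160062789916992), 88.22933959960938)
```

Emit:
drive_tool(series=[{"tx": 0, "ty": 0, "tz": 0.0003, "turn": 0.06}, {"tx": 0, "ty": 0, "tz": 0.0007, "turn": 0.12}, {"tx": 0, "ty": 0, "tz": 0.001, "turn": 0.18}, {"tx": 0, "ty": 0, "tz": 0.0014, "turn": 0.24}, {"tx": 0, "ty": 0, "tz": 0.0017, "turn": 0.3}, {"tx": 0, "ty": 0, "tz": 0.002, "turn": 0.36}, {"tx": 0, "ty": 0, "tz": 0.0024, "turn": 0.42}, {"tx": 0, "ty": 0, "tz": 0.0027, "turn": 0.48}, {"tx": 0, "ty": 0, "tz": 0.003, "turn": 0.54}, {"tx": 0, "ty": 0, "tz": 0.003, "turn": 0.54}])

```text
time_s: 15.8
tool_pos: [516.6, 221.8, 142.4]
ee_rot: [[-0.416, 0.909, -0.0], [0.909, 0.416, -0.0], [-0.0, -0.0, -1.0]]
contact_force: [-0.0, -0.0, 0.7]
opening: 0.186
grip_force: 0.0
```

```bash
python3 bar.py
```

```text
15.8 [516.6 221.8 142.4] yaw 2.0 q7 0.15 F [-0.  -0.   0.7] M [0.039 0.021 0.009] 0.18637886703307663 0.0
bartop->cap z 82.6 captop->cap z 82.6 slope [ 0.02  -0.071] ((22.05154800415039, -2.8685355186462402), (14.075766563415527, 14.755699157714844), 86.27825164794922)
```

Emit:
drive_tool(series=[{"tx": 0, "ty": 0, "tz": 0.0005, "turn": 0.03}, {"tx": 0, "ty": 0, "tz": 0.001, "turn": 0.06}, {"tx": 0, "ty": 0, "tz": 0.001, "turn": 0.09}, {"tx": 0, "ty": 0, "tz": 0.001, "turn": 0.12}, {"tx": 0, "ty": 0, "tz": 0.001, "turn": 0.12}])

```text
time_s: 16.27
tool_pos: [516.7, 221.7, 141.5]
ee_rot: [[-0.303, 0.953, -0.0], [0.953, 0.303, -0.0], [-0.0, -0.0, -1.0]]
contact_force: [0.3, 0.3, 0.4]
opening: 0.184
grip_force: 0.1
```

```bash
python3 bar.py
```

```text
16.2667 [516.7 221.7 141.5] yaw 1.878 q7 0.06 F [0.3 0.3 0.4] M [-0.017 -0.054  0.018] 0.18434273292552492 0.12450523884581344
bartop->cap z 81.9 captop->cap z 82.1 slope [ 0.007 -0.056] ((22.013389587402344, -2.996950626373291), (14.773272514343262, 14.020280838012695), 89.56430053710938)
```

Emit:
drive_tool(series=[{"tx": 0, "ty": 0, "tz": 0.0005, "turn": 0.03}, {"tx": 0, "ty": 0, "tz": 0.0005, "turn": 0.06}, {"tx": 0, "ty": 0, "tz": 0.0005, "turn": 0.08}, {"tx": 0, "ty": 0, "tz": 0.0005, "turn": 0.08}])

```text
time_s: 16.65
tool_pos: [516.8, 221.7, 141.1]
ee_rot: [[-0.226, 0.974, 0.0], [0.974, 0.226, -0.0], [-0.0, 0.0, -1.0]]
contact_force: [-0.1, -0.5, 0.6]
opening: 0.185
grip_force: 0.7
```

```bash
python3 bar.py
```

```text
16.65 [516.8 221.7 141.1] yaw 1.799 q7 0.0 F [-0.1 -0.5  0.6] M [-0.019 -0.063  0.036] 0.18467513244075465 0.6839327264606254
bartop->cap z 81.8 captop->cap z 82.0 slope [ 0.002 -0.097] ((22.02692413330078, -3.285068988800049), (14.745067596435547, 14.064289093017578), 89.23346710205078)
```

Emit:
drive_tool(series=[{"tx": 0, "ty": 0, "tz": 0, "turn": 0.03}, {"tx": 0, "ty": 0, "tz": 0, "turn": 0.06}, {"tx": 0, "ty": 0, "tz": 0, "turn": 0.06}, {"tx": 0, "ty": 0, "tz": 0, "turn": 0.06}])

```text
time_s: 17.03
tool_pos: [516.7, 221.7, 141.0]
ee_rot: [[-0.169, 0.986, -0.0], [0.986, 0.169, -0.0], [-0.0, -0.0, -1.0]]
contact_force: [0.8, -0.2, 0.4]
opening: 0.188
grip_force: 0.1
```

```bash
python3 bar.py
```

```text
17.0333 [516.7 221.7 141. ] yaw 1.741 q7 -0.04 F [ 0.8 -0.2  0.4] M [ 0.027 -0.072 -0.   ] 0.1883895263748406 0.13009812493692152
bartop->cap z 81.9 captop->cap z 81.9 slope [-0.001 -0.125] ((22.006622314453125, -3.0967516899108887), (14.470826148986816, 13.999418258666992), 89.84545135498047)
```

Emit:
drive_tool(series=[{"tx": 0, "ty": 0, "tz": 0, "turn": 0.03}, {"tx": 0, "ty": 0, "tz": 0, "turn": 0.06}, {"tx": 0, "ty": 0, "tz": 0, "turn": 0.09}, {"tx": 0, "ty": 0, "tz": 0, "turn": 0.1}, {"tx": 0, "ty": 0, "tz": 0, "turn": 0.1}])

```text
time_s: 17.5
tool_pos: [516.7, 221.7, 141.1]
ee_rot: [[-0.069, 0.998, -0.0], [0.998, 0.069, -0.0], [-0.0, -0.0, -1.0]]
contact_force: [-0.6, -0.3, -0.6]
opening: 0.188
grip_force: 0.3
```

```bash
cat >> bar.py <<'E'
k=(T[:,0]>-32)&(T[:,0]<33)&(np.abs(T[:,1])<14)&(T[:,2]<2)&(np.abs(P[:,2]-z)<5)
q=P[k];from scipy.optimize import least_squares
m=q.mean(0);f=least_squares(lambda x:(q-m)@np.array([x[0],x[1],-1])+x[2],[0,0,0],loss="soft_l1",f_scale=.3).x
r=cv2.minAreaRect(T[k&(T[:,0]>12)][:,:2].astype(np.float32))
print("bar slope",np.round(f[:2],3),k.sum())
c=read_camera("wrist");save(c,"last.png")
E
python3 bar.py
```

```text
17.5 [516.7 221.7 141.1] yaw 1.64 q7 -0.12 F [-0.6 -0.3 -0.6] M [0.026 0.017 0.015] 0.18796377940995246 0.29261533371027326
bartop->cap z 81.9 captop->cap z 81.9 slope [-0.012 -0.124] ((22.004024505615234, -3.2470803260803223), (13.948179244995117, 14.823229789733887), 0.01589261367917061)
bar slope [-0.003 -0.003] 5052
```

View pics/last.png

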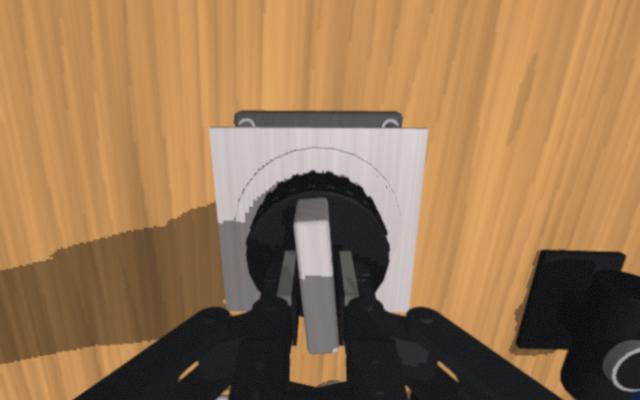

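The view shows the bar slanted within the loose jaws, with the top at (312,200) and the bottom at (320,350). The bar is level. I'll keep tightening carefully.

Emit:
drive_tool(series=[{"tx": 0, "ty": 0, "tz": 0, "turn": 0.03}, {"tx": 0, "ty": 0, "tz": 0, "turn": 0.06}, {"tx": 0, "ty": 0, "tz": 0, "turn": 0.08}, {"tx": 0, "ty": 0, "tz": 0, "turn": 0.08}, {"tx": 0, "ty": 0, "tz": 0, "turn": 0.08}])

```text
time_s: 18.02
tool_pos: [516.7, 221.7, 141.1]
ee_rot: [[0.01, 1.0, 0.0], [1.0, -0.01, -0.0], [-0.0, 0.0, -1.0]]
contact_force: [0.0, -0.2, -1.4]
opening: 0.184
grip_force: 1.1
```

```bash
python3 bar.py
```

```text
18.0167 [516.7 221.7 141.1] yaw 1.561 q7 -0.18 F [ 0.  -0.2 -1.4] M [-0.069 -0.009  0.008] 0.1843028086321026 1.1096783028915524
bartop->cap z 81.9 captop->cap z 81.9 slope [-0.024 -0.132] ((22.010597229003906, -3.2120823860168457), (14.932251930236816, 13.999799728393555), 89.90826416015625)
bar slope [-0.004 -0.003] 5045
```

Emit:
drive_tool(series=[{"tx": 0, "ty": 0, "tz": 0, "turn": 0.03}, {"tx": 0, "ty": 0, "tz": 0, "turn": 0.06}, {"tx": 0, "ty": 0, "tz": 0, "turn": 0.08}, {"tx": 0, "ty": 0, "tz": 0, "turn": 0.08}, {"tx": 0, "ty": 0, "tz": 0, "turn": 0.08}])

```text
time_s: 18.53
tool_pos: [516.8, 221.7, 141.1]
ee_rot: [[0.09, 0.996, 0.0], [0.996, -0.09, -0.0], [-0.0, 0.0, -1.0]]
contact_force: [0.5, -1.0, -0.9]
opening: 0.186
grip_force: 7.5
```

```bash
python3 bar.py
```

```text
18.5333 [516.8 221.7 141.1] yaw 1.481 q7 -0.24 F [ 0.5 -1.  -0.9] M [-0.171 -0.02   0.198] 0.18583188982059376 7.451086845248938
bartop->cap z 81.8 captop->cap z 81.9 slope [-0.035 -0.124] ((22.13055419921875, -3.7327880859375), (14.200676918029785, 15.061274528503418), 84.25483703613281)
bar slope [ 0.001 -0.004] 5008
```

Torque is rising (0.20 N m), so I'll nudge a bit more.

Emit:
drive_tool(series=[{"tx": 0, "ty": 0, "tz": 0, "turn": 0.02}, {"tx": 0, "ty": 0, "tz": 0, "turn": 0.04}, {"tx": 0, "ty": 0, "tz": 0, "turn": 0.04}, {"tx": 0, "ty": 0, "tz": 0, "turn": 0.04}])

```text
time_s: 18.97
tool_pos: [516.8, 221.8, 141.1]
ee_rot: [[0.13, 0.992, 0.0], [0.992, -0.13, -0.0], [-0.0, 0.0, -1.0]]
contact_force: [-0.2, -0.8, 0.2]
opening: 0.185
grip_force: 14.0
```

```bash
python3 bar.py
```

```text
18.9667 [516.8 221.8 141.1] yaw 1.441 q7 -0.27 F [-0.2 -0.8  0.2] M [-0.13  -0.094  0.345] 0.18542053381239249 13.99089087266475
bartop->cap z 81.8 captop->cap z 81.9 slope [-0.04  -0.123] ((22.011642456054688, -3.956631660461426), (14.181212425231934, 15.226097106933594), 84.07105255126953)
bar slope [-0.002 -0.003] 4968
```

That's finger-tight at 0.345 N m. I'll open the jaws and retreat upwards.

Emit:
drive_tool(series=[{"tx": 0, "ty": 0, "tz": 0, "turn": 0}, {"tx": 0, "ty": 0, "tz": 0, "turn": 0}, {"tx": 0, "ty": 0, "tz": 0, "turn": 0}, {"tx": 0, "ty": 0, "tz": 0, "turn": 0}, {"tx": 0, "ty": 0, "tz": 0, "turn": 0}, {"tx": 0, "ty": 0, "tz": 0, "turn": 0}, {"tx": 0, "ty": 0, "tz": -0.01, "turn": 0}, {"tx": 0, "ty": 0, "tz": -0.03, "turn": 0}, {"tx": 0, "ty": 0, "tz": -0.06, "turn": 0}, {"tx": 0, "ty": 0, "tz": -0.09, "turn": 0}, {"tx": 0, "ty": 0, "tz": -0.12, "turn": 0}, {"tx": 0, "ty": 0, "tz": -0.12, "turn": 0}, {"tx": 0, "ty": 0, "tz": -0.12, "turn": 0}], hand=0.5)

```text
time_s: 20.15
tool_pos: [517.6, 221.9, 263.4]
ee_rot: [[0.13, 0.992, 0.003], [0.992, -0.13, 0.002], [0.003, 0.003, -1.0]]
contact_force: [0.2, -0.6, -0.3]
opening: 0.502
grip_force: 0.0
```

```bash
python3 - <<'E'
from h import *
s=observe();c=read_camera("wrist");save(c,"end.png")
P,u,v=cloud(c,s);d=np.hypot(P[:,0]-517,P[:,1]-221.5)
for lo,hi,h in((136,150,61),(109,121,33)):
    k=(d<45)&(P[:,2]>lo)&(P[:,2]<hi);q=P[k];A=np.c_[q[:,:2]-q[:,:2].mean(0),np.ones(len(q))]
    f=np.linalg.lstsq(A,q[:,2],rcond=None)[0]
    print("cap z",np.median(q[:,2])-h,np.round(f[:2],3),cv2.minEnclosingCircle(q[:,:2].astype(np.float32)))
E
python3 st.py
```

```text
cap z 81.91618932064489 [-0.009 -0.007] ((516.4651489257812, 221.52975463867188), 32.11288070678711)
cap z 82.05809014593883 [-0.001 -0.011] ((515.4445190429688, 221.44918823242188), 35.90348434448242)
20.2 [516.8 221.8 261.9] yaw 1.441 q7 -0.36 F [0.5 0.  0. ] M [0.025 0.023 0.048] 0.49761193854603775 0.0
```

View pics/end.png

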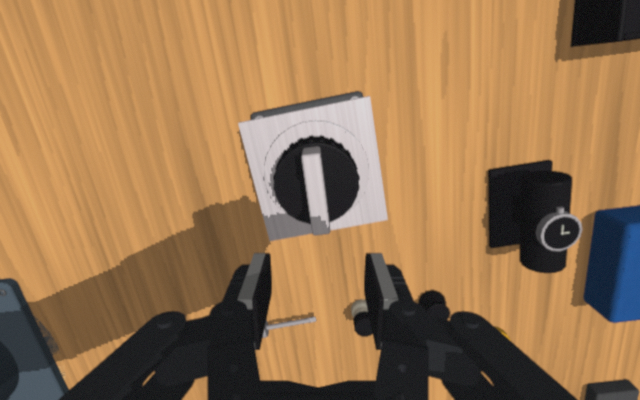

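The cap sits level on the neck at pixel (316,182), height about 82 mm, released and with the fingers clear. I'm handing it in.

```bash
python3 -c "
from workcell import *
print(sign_off())"
```

```text
the job is handed in; nothing more can be done
None
```

The black cap is screwed home on the chamber's neck, level at about 82 mm and finger-tight at about 0.35 N m. I let go of it, touched nothing else on the bench, and handed the job in at about 20 s; no verdict was returned.

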